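Uncover, switch on and tare the glaze balance

ROBOT

A 6-joint arm with a two-finger parallel gripper is mounted at the origin on the work surface; the furniture and walls round the work are solid. World frame = base frame: x ahead of the robot, y to its left, z up, the work surface at z = 0. Lengths are in m, angles in rad, forces in N, time in s.
With the tool pointing down it reaches from about 0.3 to 0.875 m from the base axis. Payload 6.4 kg.
Tool frame: the origin (TCP) lies at the centre of the arm's flange, where the gripper is bolted on; the fingertips stand 173 mm ahead of it and the grasp point (between the pads) lies 155 mm ahead of it (ctrl.pinch_z is the distance from the TCP to the grasp point, in m); z points along the fingers, y is the direction in which the jaws open and shut (so a half turn about z gives the same grasp; the last joint's range is limited). The gripper opens to 85 mm and grips with 20 to 120 N. Pads are 22 mm wide; open, the fingers measure 114 mm over their backs; the gripper's body (76 mm by 85 mm) begins 54 mm behind the grasp point. The pads swing forward as they close: fully open they stand 13 mm farther back than shut.
Start: joints at [-1.469, 0.181, 1.607, -0, 1.354, -0.206], TCP at [0.174, -0.548, 0.405] pointing down, gripper open.
Joint ranges: [-2.99, 2.99], [-0.89, 2.07], [0.3, 2.58], [-1.14, 4.28], [0, 2.63], [-3.12, 3.12]. Speed limits (rad/s): [2.57, 2.57, 3.01, 3.14, 3.14, 3.14].

INTERFACE

Orientations are given as a unit quaternion [w, x, y, z].
In Python, from bench import ctrl gives the robot as it stands.
- The arm moves only by the tool drive_tool, never from a script. Its argument "commands" is a list that holds one entry, the list of rows, each a list of 7 numbers: the shift along the tool's x, y, z in units of 50 mm (1.0 is 50 mm), then the turn, a rotation vector about the tool's x, y, z in units of 8 degrees (1.0 is 8 degrees), then the closure in counts, from 0 (fully open) to 255 (shut). A call has 1 to 10 rows; each row shifts and turns the commanded pose from where the row before left it, along the tool's axes as they then stand; what a row does not reach is not made up. A row lasts 1/10 s, in which the tool goes at most 50 mm and 8.59 degrees, less where a joint would pass 70% of its speed; a pose out of reach is approached as far as the arm can. A call is refused whole if a number of a shift passes 1 or a number of a turn 1, either way. A call with a gripper value outside its range is refused whole. The fingers move at their own pace and stop on an object; the grip force is fixed at half the most. Time passes only in rows, so rows that do not move let the fingers close. It gives the time, the measured TCP pose, the force and the opening at its end, in the units of the state.
- ctrl.get_obs(): the state, without advancing time (a new reading comes with each control period).
- ctrl.camera(name): name is "scene" or "top" or "wrist"; returns a dict with "pixels" (480x640x3 uint8, red, green, blue), "depth" (480x640 float32, m along the optical axis (not along the pixel's ray), 0 where there is no reading), "intrinsics" (3x3 intrinsics, pixels), "k1" (the pictures are not rectified: a ray, as slopes to the right and down, at radius r is drawn at 1 + k1 r^2 times it, then the intrinsics apply), "R" (3x3) and "t" (3): a world point X has camera coordinates R X + t; the wrist camera has in their place "tool_from_camera" (4x4, takes a point from camera to tool coordinates, whose origin is the TCP and whose axes are the flange's). Camera axes: x right, y down, z forward; pixel columns grow to the right and rows downward; lengths in m; the calibration is good to about 2 mm. A picture is of the moment at which its call begins: read the wrist's pose just before it.
- ctrl.hand_in(): hands the job in, once; it reports no verdict.
The state is a dict: "time_s": time; "q": joint angles; "dq": joint speeds; "joint_efforts": joint torques, N m; "eef_pos": TCP position; "eef_rot": TCP orientation; "wrist_force": force on the tool from outside, world axes, zero at the start; "torque": the same for the moment, N m; "opening": opening from 0.0 (shut) to 1.0 (fully open).
Only numpy, scipy, OpenCV 4.12 (cv2) and the standard library are available. Lean on these libraries where they do the work, as an engineer would, in place of code of your own. Each camera call takes 0.05 s, during which the arm holds its last target. There are 200 camera calls.

TASK

Get the bench balance ready for weighing glaze into the clear box that stands on its pan. With closed fingers, press down the thumb latch in the middle of its front so that the dust cover springs all the way open, then press the round on key, and last press the long bar key to tare away the weight of the box; press each key fully down and let it come back up. Leave the two small square keys alone, grasp nothing, and do not lift or shift the box, the jars or the cup.

Things in the scene. Friction and masses are not known exactly. Their poses are not given: they have to be found in the camera images.
- balance: bench balance: white housing 230 mm wide (y), 265 mm deep (x), fixed. Origin on the table under it; x to its back, y to its left, z up; its front faces the robot within 0.3 rad. Front ledge with the thumb latch. Behind it, at x -54 mm, four light grey keys on the deck (z 45 mm), left to right: round (y +78), two square 18 mm (y +36, -2), long bar (y -60). Then a display and a steel pan
- cover (a joint): opening angle of the clear, grey-framed dust cover over keys and pan (216 mm wide, balance frame x -81 to +122, top z 118 mm; hinge at its back, z 46 mm): 0 shut and latched, 1.8 fully open, leaning back, up to z 250 mm. A spring and damper raise it in 1 to 2 s once the latch lets go; its front edge moves up and back
- latch (a joint): angle of the thumb latch: 0 at rest, 0.26 pressed to its stop; the hook lets the cover go at about 0.14. A spring returns it
- latch_pad (a point): middle of the top of the black latch pad, 34 x 34 mm, at the front of the balance, z 43 mm at rest; pressing straight down here lets the cover go after about 4 mm and 4.5 N and reaches the stop at 7 mm and about 6 N. The latch's upright hook stands 20 mm behind this point (towards the cover) and is 22 mm higher
- on_key_top (a point): middle of the top of the round on key, 24 mm across, z 53 mm at rest, 8 mm above the panel; presses straight down 4 mm against a spring, fully down at about 4.5 N, and springs back. The pressing point of the next key is 42 mm to its right
- on_key (a joint): depth of the round on key, 0 up, 0.004 fully down
- bar_key_top (a point): middle of the top of the long bar key (tare), 52 mm wide (y) and 18 mm deep (x), z 53 mm at rest; presses straight down 4 mm, fully down at about 4.5 N, and springs back. The pressing point of the nearest square key is 58 mm to its left
- bar_key (a joint): depth of the bar key, 0 up, 0.004 fully down
- square_key_a (a joint): depth of the square key next to the round key (balance frame x -54, y +36 mm), 0 up, 0.004 down: leave alone
- square_key_b (a joint): depth of the square key next to the bar key (balance frame x -54, y -2 mm), 0 up, 0.004 down: leave alone
- pan_top (a point): middle of the round steel pan, 116 mm across, top surface at z 53.5 mm
- weighing_box: clear open plastic box, 96 x 96 x 45 mm, loose on the pan; origin at the middle of its underside
- test_cup: small glazed test cup, 62 mm across, 56 mm tall, loose on the table beside the balance; origin under its middle
- jar_iron: screw-top jar, 52 mm across, 94 mm tall, loose on the table beside the balance; origin under its middle
- jar_cobalt: screw-top jar, 56 mm across, 89 mm tall, loose on the table beside the balance; origin under its middle

How it is judged:
On the way, in this order (a step that is already met when the one before it is completed fails the run):
1. the latch is pressed and the cover has sprung open (value of joint cover above 1.5 rad), for 0.1 s.
2. the round on key is pressed down (value of joint on_key above 0.0025 m), for 0.05 s.
3. the long bar key is pressed down (value of joint bar_key above 0.0025 m and value of joint on_key below 0.001 m), for 0.05 s.
At the end, for the whole second after the job is handed in: The cover stands open (more than 1.5 rad), the latch and all keys are back up, the clear box rests upright on the pan within 25 mm of its middle, and the cup and jars stand upright (value of joint cover above 1.5 rad and value of joint each of on_key, bar_key, square_key_a, square_key_b below 0.001 m and value of joint latch below 0.05 rad and horizontal distance between weighing_box and pan_top below 0.025 m and z of weighing_box in the frame of pan_top below 0.005 m and angle between weighing_box's own z axis and vertical below 0.1 rad and linear speed of weighing_box below 0.02 m/s and angle between each of test_cup, jar_iron, jar_cobalt's own z axis and vertical below 0.15 rad); the robot touches nothing.
It fails at once if one of the small square keys is pressed (value of joint any of square_key_a, square_key_b above 0.0015 m).
It fails at once if the round key and the bar key are pressed together (value of joint each of on_key, bar_key above 0.0015 m).
It fails at once if the box is lifted or shifted (more than 15 mm) (distance of weighing_box from where it was at the start of the episode above 0.015 m).
It fails at once if the cup or a jar is lifted or shifted (more than 20 mm) (distance of any of test_cup, jar_iron, jar_cobalt from where it was at the start of the episode above 0.02 m).
It also fails if it takes over 38 s, if anything falls off the work surface, if the arm or the gripper's body presses on something with over 40 N, if the wrist force passes 120 N, or if a joint passes its speed limit or range.

## Working session

There is one attempt and no reset: what is moved stays moved. The work goes in short steps, Python scripts to look and compute and a tool call to move; the robot and the scene stay as the last step left them, time stands still between calls to the robot, and variables do not carry over. Pictures are saved under pics/ and viewed, about 8 in all and at most 12, crops included, and the job is handed in when it is done.

Besides the shell and the picture viewer there is one more tool, called in YAML: its name, and indented under it one key for each argument. drive_tool: Moves the arm, as the interface text tells. Its arguments: {"type":"object","properties":{"commands":{"type":"array","items":{"type":"array","items":{"type":"array","items":{"type":"number"}}}}},"required":["commands"]}

```bash
mkdir -p pics
cat > h.py <<'E'
import numpy as np, cv2
from bench import ctrl
def cam(n):
    o=ctrl.get_obs(); c=ctrl.camera(n); c['obs']=o; return c
def save(c,f): cv2.imwrite('pics/'+f,c['pixels'][:,:,::-1])
def ray(c,u,v):
    K=np.array(c['intrinsics']); 
    p=cv2.undistortPoints(np.array([[[u,v]]],float),K,np.array([c['k1'],0,0,0.]))[0,0]
    return np.array([p[0],p[1],1.])
def w_at_z(c,u,v,z):
    R=np.array(c['R']);t=np.array(c['t']);o=-R.T@t;d=R.T@ray(c,u,v); return o+d*(z-o[2])/d[2]
def w_depth(c,u,v):
    R=np.array(c['R']);t=np.array(c['t']);return R.T@(ray(c,u,v)*c['depth'][int(v),int(u)]-t)
E
python3 - <<'E'
from h import *
import pickle
o=ctrl.get_obs();print(o)
for n in('top','scene'):
    c=cam(n);save(c,n+'.png');pickle.dump(c,open(n+'.pkl','wb'));print(n,c['k1'],c['R'],c['t'])
E
```

```text
{'time_s': 0.0, 'q': array([-1.46930827e+00,  1.81541962e-01,  1.60801384e+00, -1.16077184e-05,
        1.35378215e+00, -2.06293201e-01]), 'dq': array([ 0.00023787, -0.00124091,  0.00057178, -0.0006567 , -0.00188067,
        0.00195267]), 'joint_efforts': array([ 6.49719295e-04, -4.44865787e+01, -3.51345670e+01, -2.63292577e-04,
        8.89660267e-03, -1.15713348e-05]), 'eef_pos': array([ 0.17418582, -0.54771534,  0.40378054]), 'eef_rot': array([-8.71752022e-04,  9.88181619e-01,  1.53285117e-01,  4.00494824e-05]), 'wrist_force': array([ 0.00213275, -0.20062511,  0.08656101]), 'torque': array([-0.01948162, -0.02354867, -0.01884671]), 'opening': 1.0025387746892709}
top -0.09316573994687039 [[ 0.00284004 -0.99972323  0.02335355]
 [-0.98530725 -0.00678562 -0.17065632]
 [ 0.17076756 -0.02252576 -0.98505382]] [-0.00770491  0.58432101  0.81633768]
scene -0.07832432361371935 [[ 0.6543164  -0.7558855   0.0225204 ]
 [-0.38509983 -0.35868745 -0.85031843]
 [ 0.65082115  0.54770469 -0.52578645]] [-0.3878286   0.30997106  0.51102595]
```

View pics/top.png

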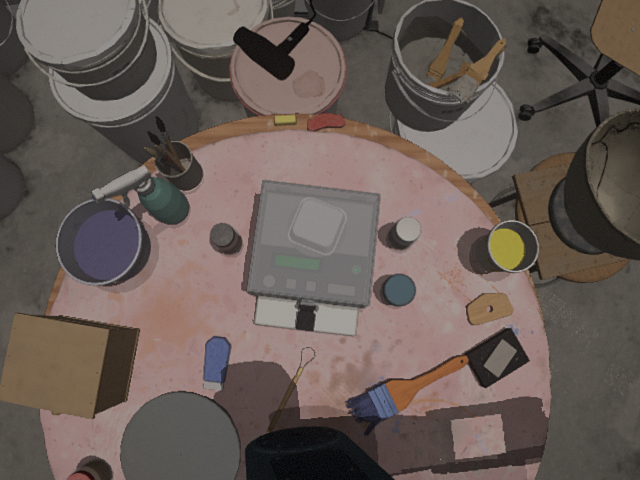

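View pics/scene.png

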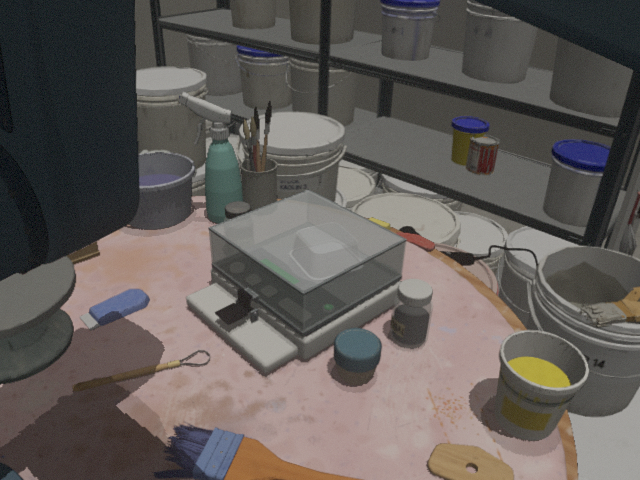

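The top view shows the balance with its ledge and black latch near (306,317), the round key near (265,281) and the bar near (341,290). The cup at (399,290) and the jars at (405,233) and (225,238) stand beside it. I'll enlarge the key area.

Run:
```python
from h import *
im=cv2.imread('pics/top.png')[230:350,235:395]
cv2.imwrite('pics/crop1.png',cv2.resize(im,None,fx=5,fy=5,interpolation=cv2.INTER_CUBIC))
```

```text
(no output)
```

View pics/crop1.png

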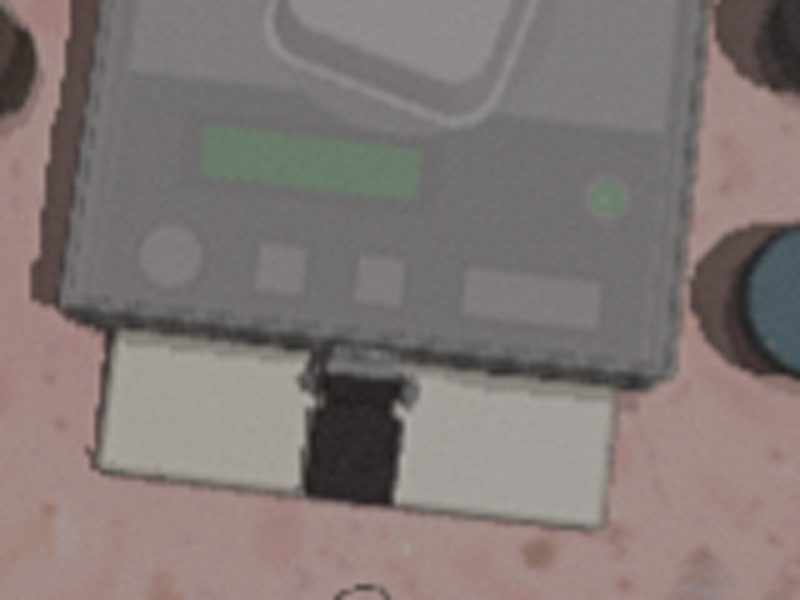

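```bash
cat > fit.py <<'E'
from h import *
import pickle
c=pickle.load(open('top.pkl','rb'))
f=lambda u,v,z:w_at_z(c,235+(u+.5)/5-.5,230+(v+.5)/5-.5,z)
P=np.array([f(171,257,.053),f(280,269,.053),f(380,282,.053),f(531,298,.053)])
B=np.array([[-.054,.078],[-.054,.036],[-.054,-.002],[-.054,-.060]])
d=P[:,:2]-P[:,:2].mean(0);b=B-B.mean(0)
yaw=np.arctan2((b[:,0]*d[:,1]-b[:,1]*d[:,0]).sum(),(b*d).sum())
R=np.array([[np.cos(yaw),-np.sin(yaw)],[np.sin(yaw),np.cos(yaw)]])
t=P[:,:2].mean(0)-R@B.mean(0)
print('yaw',yaw,'t',t,'resid',(P[:,:2]-(B@R.T+t)).round(4).tolist())
inv=lambda p:R.T@(np.array(p[:2])-t)
for n,uvz in dict(padFL=(305,496,.043),padFR=(391,505,.043),hookL=(312,380,.065),hookR=(408,392,.065),ledgeFL=(98,468,.035),ledgeFR=(603,526,.035),coverFL=(65,310,.118),coverFR=(672,378,.118)).items():
    w=f(*uvz);print(n,w.round(4),inv(w).round(4))
print('keys world',(B@R.T+t).round(4).tolist())
# objects
for n,u,v in(('cup',399,288),('jarR',406,230),('jarL',225,236)):
    w=w_depth(c,u,v);print(n,w.round(3),inv(w).round(3))
for u,v in((306,320),(306,326),(270,312),(345,325)):
    w=w_depth(c,u,v);print(u,v,w.round(4),inv(w).round(4))
print(c['depth'][318:322,304:308])
E
python3 fit.py
```

```text
yaw -0.10923693124450357 t [0.55377622 0.00754674] resid [[-0.0001, -0.0004], [0.0002, 0.0], [-0.0003, -0.0], [0.0002, 0.0005]]
padFL [0.4194 0.0392 0.043 ] [-0.137   0.0168]
padFR [0.4161 0.0067 0.043 ] [-0.1367 -0.0158]
hookL [0.4622 0.0364 0.065 ] [-0.0941  0.0187]
hookR [0.458  0.0009 0.065 ] [-0.0945 -0.0171]
ledgeFL [0.4293 0.1184 0.035 ] [-0.1358  0.0966]
ledgeFR [ 0.4081 -0.0742  0.035 ] [-0.1359 -0.0971]
coverFL [0.4843 0.1213 0.118 ] [-0.0815  0.1055]
coverFR [ 0.4616 -0.0902  0.118 ] [-0.0809 -0.1072]
keys world [[0.5086, 0.091], [0.504, 0.0492], [0.4999, 0.0114], [0.4936, -0.0462]]
cup [ 0.496 -0.157  0.052] [-0.039 -0.17 ]
jarR [ 0.602 -0.166  0.089] [ 0.066 -0.167]
jarL [0.587 0.169 0.093] [0.016 0.164]
306 320 [0.4359 0.0197 0.0419] [-0.1185 -0.0008]
306 326 [0.4247 0.0196 0.0453] [-0.1296 -0.0021]
270 312 [0.4509 0.0896 0.0246] [-0.1112  0.0703]
345 325 [ 0.4265 -0.0557  0.0238] [-0.1196 -0.0767]
[[0.84873825 0.8513377  0.8475568  0.85084116]
 [0.8501678  0.852631   0.8514292  0.8515768 ]
 [0.8494042  0.8459951  0.84903395 0.8480851 ]
 [0.8493499  0.84935933 0.8490724  0.8485422 ]]
```

Key fit residuals are under 1 mm. Balance yaw is -0.109 and the latch pad sits at balance x -0.120, y 0. First I'll close the fingers, align the yaw and lean the tool back 16°, so the gripper body clears the cover.

drive_tool:
  commands:
    - [[0,0,0,0,0,1,255],[0,0,0,0,0,1,255],[0,0,0,0,0,1,255],[0,0,0,0,1,0,255],[0,0,0,0,1,0,255],[0,0,0,0,0,0,255]]

```text
time_s: 0.7
eef_pos: [0.1734, -0.5478, 0.404]
eef_rot: [0.007, 0.989, -0.056, 0.14]
wrist_force: [-0.8, -0.3, -0.4]
opening: 0.0
```

```bash
cat > go.py <<'E'
import sys
from h import *
from scipy.spatial.transform import Rotation as Ro
yaw,t=-0.1092,np.array([.55378,.00755])
o=ctrl.get_obs();w,x,y,z=o['eef_rot'];R=Ro.from_quat([x,y,z,w]).as_matrix()
tip=o['eef_pos']+R[:,2]*.173
b=lambda p:(lambda d:[np.cos(yaw)*d[0]+np.sin(yaw)*d[1],-np.sin(yaw)*d[0]+np.cos(yaw)*d[1]])(p[:2]-t)
print('t',o['time_s'],'tip',tip.round(4),'bal',np.round(b(tip),4),'F',o['wrist_force'].round(2),'open',round(o['opening'],3),'q',o['q'].round(2));print('R',R.round(3).tolist())
for a in range(1,len(sys.argv)-2,3): # balance-frame tip targets x y z
    X,Y,Z=map(float,sys.argv[a:a+3])
    g=np.array([t[0]+np.cos(yaw)*X-np.sin(yaw)*Y,t[1]+np.sin(yaw)*X+np.cos(yaw)*Y,Z])
    print('to',g.round(4),'tool units',(R.T@(g-tip)/.05).round(3)); tip=g
E
python3 go.py -0.121 0 0.10 -0.121 0 0.055 -0.121 0 .03
```

```text
t 0.7 tip [ 0.2211 -0.553   0.2378] bal [-0.2696 -0.5935] F [-0.84 -0.3  -0.44] open 0.0 q [-1.54  0.15  1.65  0.29  1.31  0.07]
R [[0.955, -0.113, 0.276], [-0.109, -0.994, -0.03], [0.277, -0.001, -0.961]]
to [0.4335 0.0207 0.1   ] tool units [  2.045 -11.877   3.475]
to [0.4335 0.0207 0.055 ] tool units [-0.249  0.001  0.865]
to [0.4335 0.0207 0.03  ] tool units [-0.139  0.001  0.48 ]
```

drive_tool:
  commands:
    - [[0.14,-0.8,0.15,0,0,0,255],[0.14,-0.8,0.15,0,0,0,255],[0.14,-0.8,0.15,0,0,0,255],[0.14,-0.8,0.15,0,0,0,255],[0.14,-0.8,0.15,0,0,0,255],[0.14,-0.8,0.15,0,0,0,255],[0.14,-0.8,0.15,0,0,0,255],[0.14,-0.8,0.15,0,0,0,255],[0.14,-0.8,0.15,0,0,0,255],[0.14,-0.8,0.15,0,0,0,255]]

```text
time_s: 1.7
eef_pos: [0.3058, -0.1588, 0.3518]
eef_rot: [0.009, 0.989, -0.055, 0.138]
wrist_force: [1.0, -0.1, -0.0]
opening: 0.001
```

```bash
python3 go.py -0.122 0 0.075
```

```text
t 1.7 tip [ 0.3527 -0.1645  0.1854] bal [-0.1812 -0.1929] F [ 0.99 -0.07 -0.03] open 0.001 q [-0.92 -0.45  2.28  0.22  1.12  0.69]
R [[0.956, -0.112, 0.271], [-0.107, -0.994, -0.033], [0.273, 0.003, -0.962]]
to [0.4325 0.0208 0.075 ] tool units [ 0.528 -3.867  2.435]
```

drive_tool:
  commands:
    - [[0.09,-0.65,0.3,0,0,0,255],[0.09,-0.65,0.3,0,0,0,255],[0.09,-0.65,0.3,0,0,0,255],[0.09,-0.65,0.3,0,0,0,255],[0.09,-0.65,0.3,0,0,0,255],[0.08,-0.6,0.3,0,0,0,255],[0,0,0.3,0,0,0,255],[0,0,0,0,0,0,255],[0,0,0,0,0,0,255]]

```text
time_s: 2.6
eef_pos: [0.3812, 0.0251, 0.2583]
eef_rot: [0.008, 0.989, -0.054, 0.138]
wrist_force: [-0.2, -0.2, 0.0]
opening: -0.004
```

```bash
python3 go.py -0.122 0 0.055 -.122 0 .045 -.122 0 .036
python3 - <<'E'
from h import *
c=cam('scene');im=c['pixels'][200:400,130:400,::-1]
cv2.imwrite('pics/s2.png',cv2.resize(im,None,fx=2.9,fy=2.9,interpolation=cv2.INTER_CUBIC))
E
```

```text
t 2.6 tip [0.4283 0.0196 0.0919] bal [-0.126  -0.0017] F [-0.15 -0.21  0.02] open -0.004 q [-0.26 -0.15  2.29  0.06  0.73  1.38]
R [[0.956, -0.11, 0.272], [-0.105, -0.994, -0.031], [0.274, 0.001, -0.962]]
to [0.4325 0.0208 0.055 ] tool units [-0.125 -0.034  0.731]
to [0.4325 0.0208 0.045 ] tool units [-0.055 -0.     0.192]
to [0.4325 0.0208 0.036 ] tool units [-0.049 -0.     0.173]
```

View pics/s2.png

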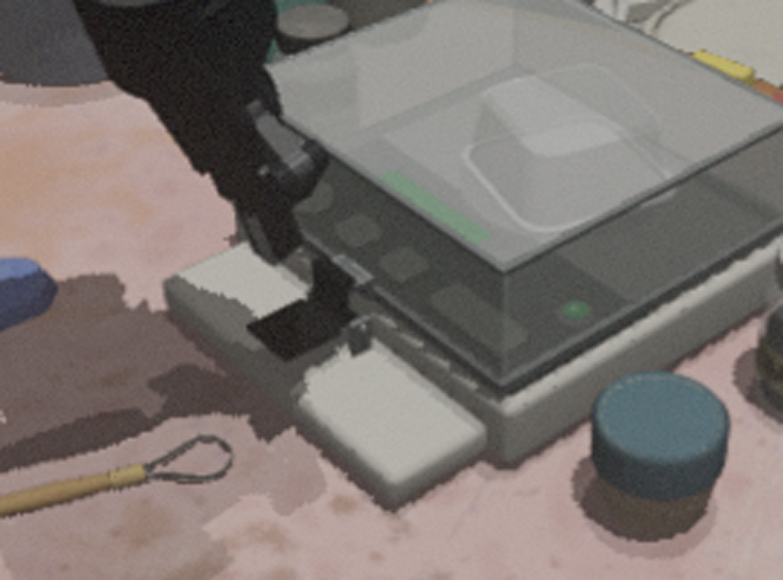

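The fingertips are over the pad (pad at crop 300,325), clear of the hook and the cover.

drive_tool:
  commands:
    - [[-0.06,-0.03,0.37,0,0,0,255],[-0.06,0,0.37,0,0,0,255],[-0.03,0,0.1,0,0,0,255],[-0.03,0,0.1,0,0,0,255],[0,0,0,0,0,0,255]]

```text
time_s: 3.15
eef_pos: [0.386, 0.0256, 0.211]
eef_rot: [0.008, 0.989, -0.055, 0.139]
wrist_force: [-0.4, -1.4, 2.2]
opening: 0.0
```

```bash
python3 go.py -0.122 0 0.04 -.122 0 .036
```

```text
t 3.15 tip [0.4335 0.0202 0.0447] bal [-0.121  -0.0005] F [-0.4  -1.43  2.21] open 0.0 q [-0.26 -0.02  2.3   0.07  0.58  1.37]
R [[0.955, -0.112, 0.274], [-0.107, -0.994, -0.031], [0.276, 0.0, -0.961]]
to [0.4325 0.0208 0.04  ] tool units [-0.046 -0.01   0.084]
to [0.4325 0.0208 0.036 ] tool units [-0.022 -0.     0.077]
```

drive_tool:
  commands:
    - [[-0.02,0,0.05,0,0,0,255],[-0.02,0,0.05,0,0,0,255],[-0.01,0,0.04,0,0,0,255],[0,0,0,0,0,0,255]]

```text
time_s: 3.55
eef_pos: [0.3861, 0.0259, 0.2037]
eef_rot: [0.008, 0.989, -0.055, 0.14]
wrist_force: [0.9, -2.6, 5.5]
opening: -0.002
```

```bash
python3 go.py
python3 - <<'E'
from h import *
c=cam('scene');save(c,'s3.png')
E
```

```text
t 3.55 tip [0.4339 0.0204 0.0376] bal [-0.1206 -0.0002] F [ 0.88 -2.56  5.51] open -0.002 q [-0.26  0.    2.3   0.08  0.56  1.36]
R [[0.955, -0.111, 0.276], [-0.106, -0.994, -0.031], [0.278, 0.001, -0.961]]
```

View pics/s3.png

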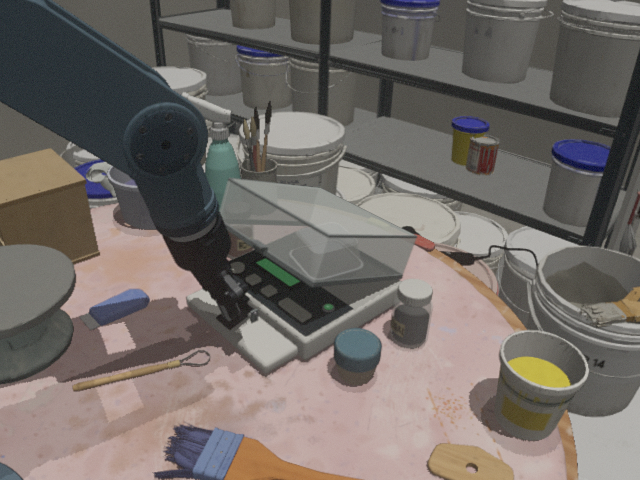

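The latch has let go and the cover's front edge is rising. I'll back off up and to the front while it opens, then set the tool vertical.

drive_tool:
  commands:
    - [[0,0,0,0,0,0,255],[0,0,-0.3,0,0,0,255],[0,0,-0.5,0,0,0,255],[0,0,-0.5,0,0,0,255],[0,0,-0.3,0,0,0,255],[0,0,0,0,-1,0,255],[0,0,0,0,-1,0,255],[0,0,0,0,0,0,255],[0,0,0,0,0,0,255],[0,0,0,0,0,0,255]]

```text
time_s: 4.6
eef_pos: [0.3629, 0.0289, 0.2794]
eef_rot: [-0.0, 0.998, -0.055, 0.0]
wrist_force: [0.0, 0.1, 0.1]
opening: -0.002
```

```bash
python3 go.py -0.054 0.078 0.1 -.054 .078 .06
python3 - <<'E'
from h import *
c=cam('top');im=c['pixels'][80:380,200:440,::-1]
cv2.imwrite('pics/t2.png',cv2.resize(im,None,fx=2,fy=2,interpolation=cv2.INTER_CUBIC))
E
```

```text
t 4.6 tip [0.3631 0.0289 0.1064] bal [-0.1919  0.0005] F [0.02 0.08 0.06] open -0.002 q [-0.25 -0.15  2.22  0.    1.07  1.43]
R [[0.994, -0.111, 0.001], [-0.111, -0.994, 0.0], [0.001, -0.001, -1.0]]
to [0.5086 0.091  0.1   ] tool units [ 2.756 -1.555  0.131]
to [0.5086 0.091  0.06  ] tool units [-0.001  0.     0.8  ]
```

View pics/t2.png

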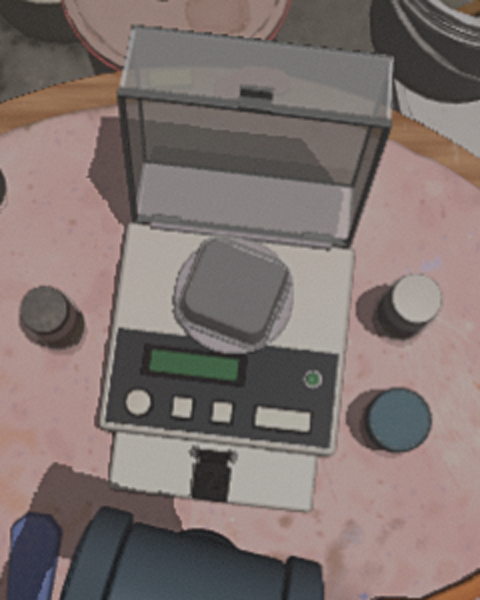

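The cover stands fully open. The keys are exposed at the pixels I measured earlier (round key at crop 138,403), and nothing else has shifted. Next I go over the round key.

drive_tool:
  commands:
    - [[0.46,-0.26,0,0,0,0,255],[0.46,-0.26,0,0,0,0,255],[0.46,-0.26,0,0,0,0,255],[0.46,-0.26,0.1,0,0,0,255],[0.46,-0.26,0.2,0,0,0,255],[0.46,-0.26,0.3,0,0,0,255],[0,0,0.2,0,0,0,255],[0,0,0,0,0,0,255],[0,0,0,0,0,0,255]]

```text
time_s: 5.55
eef_pos: [0.5082, 0.0907, 0.2398]
eef_rot: [0.0, 0.998, -0.056, -0.001]
wrist_force: [0.3, -0.6, -0.5]
opening: -0.004
```

```bash
python3 go.py -0.054 0.078 0.055  -0.054 0.078 0.049
python3 - <<'E'
from h import *
c=cam('top');im=c['pixels'][230:350,235:395,::-1]
cv2.imwrite('pics/t3.png',cv2.resize(im,None,fx=4,fy=4,interpolation=cv2.INTER_CUBIC))
c=cam('scene');im=c['pixels'][200:360,170:410,::-1]
cv2.imwrite('pics/s4.png',cv2.resize(im,None,fx=3,fy=3,interpolation=cv2.INTER_CUBIC))
E
```

```text
t 5.55 tip [0.5079 0.0907 0.0668] bal [-0.0546  0.0776] F [ 0.31 -0.62 -0.53] open -0.004 q [-0.05  0.27  1.87  0.    1.    1.63]
R [[0.994, -0.111, -0.001], [-0.111, -0.994, 0.0], [-0.001, 0.0, -1.0]]
to [0.5086 0.091  0.055 ] tool units [ 0.013 -0.007  0.235]
to [0.5086 0.091  0.049 ] tool units [ 0.   -0.    0.12]
```

View pics/s4.png

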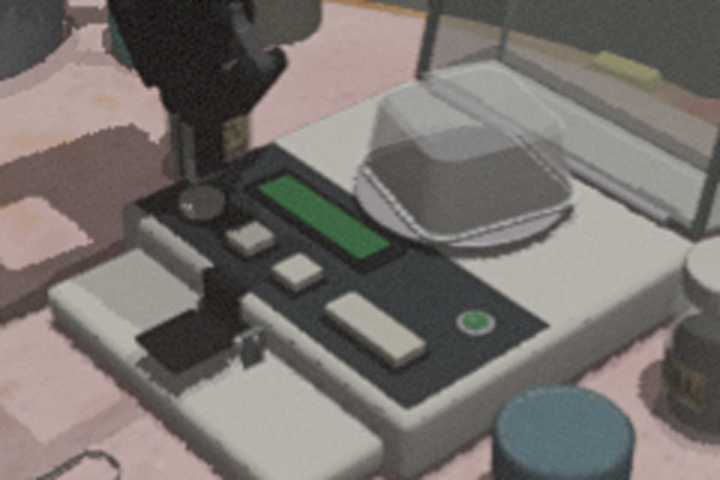

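The fingertips hang right over the round key (crop 203,203). The latch is back up and the cover is open.

drive_tool:
  commands:
    - [[0,0,0.15,0,0,0,255],[0,0,0.06,0,0,0,255],[0,0,0.05,0,0,0,255],[0,0,0.05,0,0,0,255],[0,0,0.04,0,0,0,255],[0,0,0,0,0,0,255]]

```text
time_s: 6.25
eef_pos: [0.5092, 0.0908, 0.2226]
eef_rot: [0.0, 0.998, -0.055, -0.0]
wrist_force: [-2.9, -0.6, 4.1]
opening: -0.003
```

```bash
python3 go.py
```

```text
t 6.25 tip [0.509  0.0907 0.0496] bal [-0.0536  0.0778] F [-2.87 -0.63  4.11] open -0.003 q [-0.05  0.3   1.88 -0.    0.96  1.63]
R [[0.994, -0.111, -0.001], [-0.111, -0.994, -0.0], [-0.001, 0.0, -1.0]]
```

drive_tool:
  commands:
    - [[0,0,0.03,0,0,0,255],[0,0,0,0,0,0,255]]

```text
time_s: 6.45
eef_pos: [0.5093, 0.0908, 0.2222]
eef_rot: [0.0, 0.998, -0.055, -0.0]
wrist_force: [-7.6, -0.4, 14.4]
opening: 0.0
```

```bash
python3 go.py
```

```text
t 6.45 tip [0.5092 0.0908 0.0492] bal [-0.0534  0.0779] F [-7.59 -0.38 14.36] open 0.0 q [-0.05  0.3   1.88 -0.    0.96  1.63]
R [[0.994, -0.111, -0.001], [-0.111, -0.994, -0.0], [-0.001, 0.0, -1.0]]
```

The force jumped to 14 N, so the round key is at its stop. I'll lift well clear and go over to the bar, 138 mm to the right.

drive_tool:
  commands:
    - [[0,0,-0.2,0,0,0,255],[0,0,-0.4,0,0,0,255],[0,0,-0.2,0,0,0,255],[0,0.5,0,0,0,0,255],[0,0.6,0,0,0,0,255],[0,0.6,0,0,0,0,255],[0,0.6,0,0,0,0,255],[0,0.46,0,0,0,0,255],[0,0,0.2,0,0,0,255],[0,0,0,0,0,0,255]]

```text
time_s: 7.45
eef_pos: [0.4933, -0.0463, 0.2498]
eef_rot: [-0.0, 0.998, -0.056, -0.001]
wrist_force: [-0.2, -0.2, 0.3]
opening: -0.001
```

```bash
python3 go.py -.054 -.060 .055
python3 - <<'E'
from h import *
c=cam('scene');im=c['pixels'][200:360,170:410,::-1]
cv2.imwrite('pics/s5.png',cv2.resize(im,None,fx=3,fy=3,interpolation=cv2.INTER_CUBIC))
E
```

```text
t 7.45 tip [ 0.493  -0.0461  0.0768] bal [-0.0546 -0.06  ] F [-0.25 -0.21  0.27] open -0.001 q [-0.33  0.21  1.92  0.    1.01  1.35]
R [[0.994, -0.112, -0.002], [-0.112, -0.994, 0.001], [-0.002, -0.001, -1.0]]
to [ 0.4936 -0.0462  0.055 ] tool units [0.012 0.001 0.436]
```

View pics/s5.png

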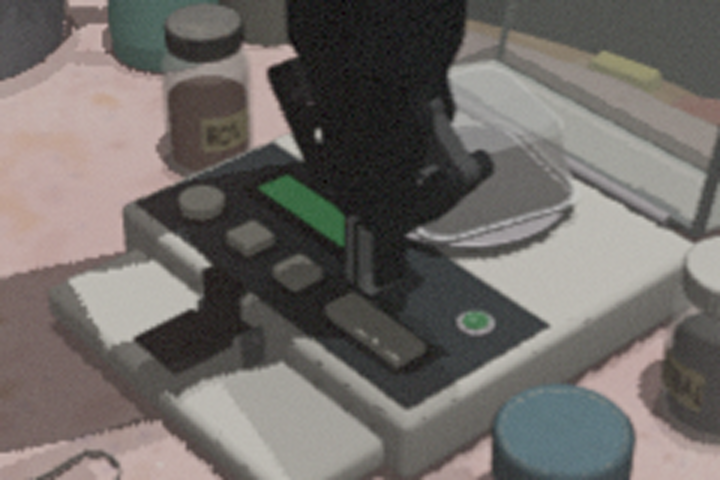

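The fingertips are centred over the bar key (crop 377,330), 24 mm above it. The round key is back up.

drive_tool:
  commands:
    - [[0,0,0.25,0,0,0,255],[0,0,0.12,0,0,0,255],[0,0,0.06,0,0,0,255],[0,0,0.05,0,0,0,255],[0,0,0.05,0,0,0,255],[0,0,0.04,0,0,0,255],[0,0,0,0,0,0,255]]

```text
time_s: 8.2
eef_pos: [0.4939, -0.0461, 0.2227]
eef_rot: [-0.0, 0.998, -0.056, -0.0]
wrist_force: [-2.7, 2.8, 4.6]
opening: -0.0
```

```bash
python3 go.py
```

```text
t 8.2 tip [ 0.4939 -0.046   0.0497] bal [-0.0537 -0.0598] F [-2.65  2.84  4.58] open -0.0 q [-0.33  0.26  1.93  0.    0.95  1.35]
R [[0.994, -0.111, -0.0], [-0.111, -0.994, 0.001], [-0.0, -0.001, -1.0]]
```

drive_tool:
  commands:
    - [[0,0,0.03,0,0,0,255],[0,0,0,0,0,0,255]]

```text
time_s: 8.4
eef_pos: [0.4941, -0.0462, 0.2223]
eef_rot: [-0.0, 0.998, -0.055, -0.0]
wrist_force: [-5.6, 4.2, 12.1]
opening: -0.004
```

drive_tool:
  commands:
    - [[0,0,-0.2,0,0,0,255],[0,0,-0.5,0,0,0,255],[0,0,-0.6,0,0,0,255],[-0.5,0,-0.3,0,0,0,255],[-0.6,0,0,0,0,0,255],[-0.6,0,0,0,0,0,255],[-0.5,0,0,0,0,0,255],[0,0,0,0,0,0,255],[0,0,0,0,0,0,255]]

```text
time_s: 9.3
eef_pos: [0.3849, -0.0345, 0.3017]
eef_rot: [0.001, 0.998, -0.056, 0.001]
wrist_force: [-0.1, -0.2, 1.3]
opening: -0.0
```

```bash
python3 go.py
python3 - <<'E'
from h import *
c=cam('top');a=c['pixels'][80:380,200:440,::-1]
b=cam('scene')['pixels'][170:370,190:450,::-1]
a=cv2.resize(a,(320,400));b=cv2.resize(b,(480,400))
cv2.imwrite('pics/end.png',np.hstack([a,b]))
E
```

```text
t 9.3 tip [ 0.3853 -0.0347  0.1287] bal [-0.1628 -0.0603] F [-0.1  -0.19  1.35] open -0.0 q [-0.4  -0.13  2.15 -0.    1.12  1.28]
R [[0.994, -0.111, 0.002], [-0.111, -0.994, -0.001], [0.002, 0.001, -1.0]]
```

View pics/end.png

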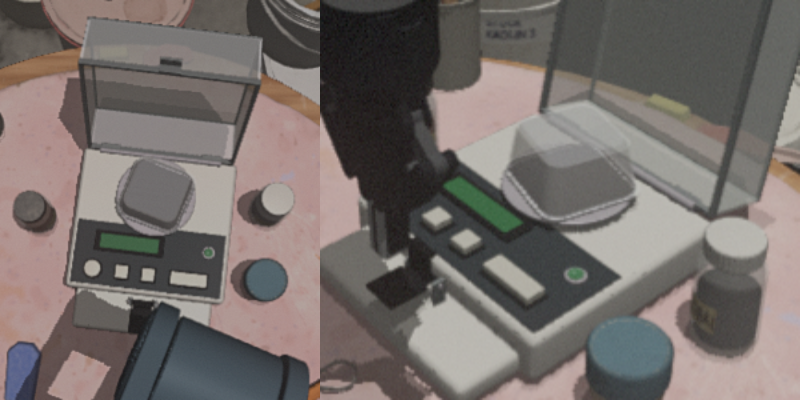

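The cover is open, the keys and latch are up, and the box, cup and jars are where they were. The tool hangs free at z 0.129, so I'm handing in.

```bash
python3 -c "
from bench import ctrl
print(ctrl.get_obs()['wrist_force']);print(ctrl.hand_in())"
```

```text
[-0.22609752  0.31209692 -0.50094382]
the job is handed in; nothing more can be done
None
```

I did the three presses in order with closed fingers and handed the job in at about 9.4 s; the hand-in reports no verdict.

- **Latch:** I pressed it to about 5.5 N with the tool tilted back 16°. The cover sprang fully open.
- **Round on key:** I pressed it to its stop, where the force rose to 14 N. The next picture showed it back up.
- **Bar key:** I pressed it to its stop, where the force rose to 12 N.

**Last checks:** The final pictures show the cover open, and the latch, bar key and both square keys up. The box is on the pan, and the cup and jars stand where they were. The fingertips hung free at z 0.129 m with a wrist force of about 0.5 N. No check failed or disagreed. The joint values cannot be read, so these checks rest on the pictures and the forces.

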